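Close the photometer's light cover on the filter standard and start the reading

TASK

The filter standard stands proud in the photometer's sample holder: push it fully home with a fingertip. Then tip the open light cover forward, catch it on a finger as it falls, let it down shut without a bump, and when it is shut press the green key. Only touch and push: do not pinch the cover, do not pull the standard out, and leave the bottle, the beaker and the marker where they stand.

Things in the scene. Friction and masses are not known exactly. Their poses are not given: they have to be found in the camera images.
- photometer: white bench photometer, fixed, 218 x 186 mm. Origin: centre of its underside, on the bench; x points from key panel to back, y to the left seen from the front, z up. Rear housing (x -34 to +106 mm): flat deck at z = 92 mm with sample holder and cover. In front (x -114 to -34 mm) the key panel, sloping from z = 43 up to 55 mm. Hinge axis of the cover: along y through x = 82, z = 97 mm
- light_cover (a joint): angle of the dark grey cover, rad: 0 shut, 1.75 leaning back on its stop (start). A hollow hood 114 x 104 x 21 mm, 0.27 to 0.43 kg, hinged at the rear of the deck. Pushed forward of about 1.4 it topples and falls shut, only lightly damped; it stays at no angle between. Tipping takes under 1 N at the lip, carrying it under 3 N
- lip_end (a point): middle of the end edge of the cover's light grey finger lip, 138 mm from the hinge axis along the cover and 12 mm to its outer side. At angle q the lip points along (-cos q, 0, sin q) in the photometer's frame, its outer side along (sin q, 0, cos q). 64 mm wide, 6 mm thick, stands out 26 mm from the hood's front wall. Cover shut: 50 mm free below the lip, over the key panel
- filter_block (a joint): how far the filter standard stands above its home position, m: 0 fully home, 0.007 to 0.013 at the start. A spring clip holds it by friction, about 3 N, wherever it is left; it could be pulled out upward but must not be
- filter_top (a point): centre of the orange top face of the filter standard, a metal block of cuvette size (12.5 x 12.5 x 45 mm) that stands upright in the black collar on the deck, at x = 25, y = 0 mm of the photometer. Fully home its top is 9 mm above the deck and 6 mm above the collar
- measure_key (a joint): travel of the green key, m: 0 up, 0.004 fully down; it springs back. Fully down takes about 4 N
- key_top (a point): centre of the top face of the green key (22 x 24 mm, white dot) on the right of the key panel, about 8 mm above it; the key moves square to the panel, which slopes 9 degrees up towards the back
- bottle: clear glass bottle with blue cap, 56 mm across, 102 mm high, loose; origin at the centre of its foot
- glass_beaker: small glass beaker, 45 mm across, 52 mm high, loose; origin at the centre of its foot
- blue_marker: white and blue marker, 14 x 130 mm, lying loose; origin under its middle, it lies along its y axis

How it is judged:
On the way, in this order (a step that is already met when the one before it is completed fails the run):
1. the filter standard is pushed fully home (within 2 mm) while the cover is still open (value of joint filter_block below 0.002 m and value of joint light_cover above 1.5 rad), for 0.2 s.
2. the cover, tipped forward past its balance, rests on the fingers on its way down (between 0.3 and 1.25 rad open, slower than 2 rad/s, touching them) (value of joint light_cover between 0.3 and 1.25 rad and velocity of joint light_cover above -2 rad/s and contact force between the fingers and light_cover above 0.2 N), for 0.15 s.
3. the cover is shut and still (value of joint light_cover below 0.025 rad and velocity of joint light_cover above -0.1 rad/s), for 0.2 s.
4. the green key is pressed (at least 3 of its 4 mm) with the cover shut (value of joint measure_key above 0.003 m and value of joint light_cover below 0.025 rad), for 0.05 s.
At the end, for the whole second after the job is handed in: The cover is shut (within 0.025 rad), the filter standard fully home (within 2 mm), the green key up again, and the bottle, beaker and marker within 20 mm of where they stood (value of joint light_cover below 0.025 rad and value of joint filter_block below 0.002 m and value of joint measure_key below 0.001 m and distance of each of bottle, glass_beaker, blue_marker from where it was at the start of the episode below 0.02 m); the robot touches nothing.
It fails at once if the cover slams: it closes faster than 2 rad/s (about 0.28 m/s at its lip) within its last 0.12 rad (value of joint light_cover below 0.12 rad and velocity of joint light_cover below -2 rad/s).
It fails at once if the cover is pinched or forced: more than 18 N between fingers and cover (contact force between the fingers and light_cover above 18 N).
It fails at once if the filter standard is pulled up (5 mm above its highest start) (value of joint filter_block above 0.018 m).
It fails at once if the green key is pressed while the cover is not shut (value of joint measure_key above 0.0025 m and value of joint light_cover above 0.05 rad).
It fails at once if the bottle, beaker or marker is moved more than 20 mm (distance of any of bottle, glass_beaker, blue_marker from where it was at the start of the episode above 0.02 m).
It also fails if it takes over 51 s, if anything falls off the work surface, if the arm or the gripper's body presses on something with over 40 N, if the wrist force passes 120 N, or if a joint passes its speed limit or range.

ROBOT

A 6-joint arm with a two-finger parallel gripper is mounted at the origin on a cart in front of the work surface, level with it; the furniture and walls round the work are solid. World frame = base frame: x ahead of the robot, y to its left, z up, the work surface at z = 0. Lengths are in m, angles in rad, forces in N, time in s.
With the tool pointing down it reaches from about 0.425 to 0.95 m from the base axis. Payload 3.5 kg.
Tool frame: the origin (TCP) lies between the finger pads; the fingertips stand 14 mm ahead of it and the grasp point (between the pads) lies 5 mm behind it (ctrl.tip_extent is the distance from the TCP to the fingertips, in m); x points along the fingers, z is the direction in which the jaws open and shut, and the axes are right-handed (so a half turn about x gives the same grasp; the last joint's range is limited). The gripper opens to 85 mm and grips with 20 to 120 N. Pads are 22 mm wide; open, the fingers measure 114 mm over their backs; the gripper's body (76 mm by 85 mm) begins 54 mm behind the grasp point. The pads swing forward as they close: fully open they stand 13 mm farther back than shut.
Start: joints at [-1.311, 0.286, 1.577, -0, 1.279, -0.15], TCP at [0.269, -0.619, 0.245] pointing down, gripper open.
Joint ranges: [-2.77, 2.77], [-0.9, 2.22], [0.21, 2.48], [-1.53, 4.67], [0.24, 2.81], [-2.84, 2.84]. Speed limits (rad/s): [2.79, 2.79, 3.14, 3.14, 3.14, 3.14].

INTERFACE

Orientations are given as a unit quaternion [x, y, z, w].
In Python, from plant import ctrl gives the robot as it stands.
- The arm moves only by the tool move_arm, never from a script. Its argument "commands" is one flat list of numbers, 4 for each row, row after row: the shift along the tool's x, y, z in units of 25 mm (1.0 is 25 mm), then the turn about the tool's x in units of 5 degrees (1.0 is 5 degrees). A call has 1 to 20 rows; each row shifts and turns the commanded pose from where the row before left it, along the tool's axes as they then stand; what a row does not reach is not made up. A row lasts 1/8 s, in which the tool goes at most 62.5 mm and 10.7 degrees, less where a joint would pass 70% of its speed; a pose out of reach is approached as far as the arm can. A call is refused whole if a number of a shift passes 1 or a number of a turn 1, either way. A call with a gripper value outside its range is refused whole. "jaw" is the finger opening in mm, from 0 to 85.4, set as the call begins (left out, the last holds). The fingers move at their own pace and stop on an object; "force" is the grip in N (left out, the last holds). Time passes only in rows, so rows that do not move let the fingers close. It gives the time, the measured TCP pose, the force and the opening at its end, in the units of the state.
- ctrl.get_state(): the state, without advancing time (a new reading comes with each control period).
- ctrl.read_camera(name): name is "scene" or "side" or "wrist"; returns the picture (384x512x3 uint8, red, green, blue); there is no depth.
- ctrl.get_calibration(name): a dict with "camera_matrix" (3x3 intrinsics, pixels), "camera_from_world" (4x4, takes a point from world to camera coordinates); the wrist camera has in their place "mount" (4x4, takes a point from camera to tool coordinates, whose origin is the TCP and whose axes are the tool frame's). Camera axes: x right, y down, z forward; pixel columns grow to the right and rows downward; lengths in m; the calibration is good to about 2 mm. A picture is of the moment at which its call begins: read the wrist's pose just before it. get_calibration takes no time and is no camera call.
- ctrl.sign_off(): hands the job in, once; it reports no verdict.
The state is a dict: "time": time; "qpos": joint angles; "dq": joint speeds; "joint_efforts": joint torques, N m; "eef_pos": TCP position; "tcp_rot": TCP orientation; "contact_force": force on the tool from outside, world axes, zero at the start; "wrist_torque": the same for the moment, N m; "opening": opening from 0.0 (shut) to 1.0 (fully open).
Only numpy, scipy, OpenCV 4.12 (cv2) and the standard library are available. Lean on these libraries where they do the work, as an engineer would, in place of code of your own. Each camera call takes 0.05 s, during which the arm holds its last target.

## Working session

There is one attempt and no reset: what is moved stays moved. The work goes in short steps, Python scripts to look and compute and a tool call to move; the robot and the scene stay as the last step left them, time stands still between calls to the robot, and variables do not carry over. Pictures are saved under pics/ and viewed, and the job is handed in when it is done.

Besides the shell and the picture viewer there is one more tool, called after "Emit:" by a JSON object that holds its "name" and its "arguments", one argument or row to a line. move_arm: Moves the arm, as the interface text tells. Its arguments: {"type":"object","properties":{"commands":{"type":"array"},"jaw":{"type":"number"},"force":{"type":"number"}},"required":["commands"]}

```bash
mkdir -p pics; ls; python3 - <<'E'
from plant import ctrl
import cv2,numpy as np
s=ctrl.get_state();print({k:np.round(v,3) for k,v in s.items()}, ctrl.tip_extent)
for n in ("scene","side","wrist"):
    im=ctrl.read_camera(n);cv2.imwrite(f"pics/{n}0.png",im[...,::-1])
    c=ctrl.get_calibration(n);print(n,{k:np.round(v,4).tolist() for k,v in c.items()})
E
```

```text
pics
{'time': np.float64(0.0), 'qpos': array([-1.311,  0.287,  1.578, -0.   ,  1.279, -0.15 ]), 'dq': array([-0.001, -0.001,  0.   , -0.   , -0.   ,  0.001]), 'joint_efforts': array([-0.0000e+00, -4.0598e+01, -2.9262e+01, -0.0000e+00,  6.0000e-03,
        0.0000e+00]), 'eef_pos': array([ 0.269, -0.618,  0.244]), 'tcp_rot': array([ 0.388,  0.592, -0.387,  0.591]), 'contact_force': array([0.205, 0.363, 0.189]), 'wrist_torque': array([ 0.029,  0.014, -0.001]), 'opening': np.float64(0.995)} 0.014
scene {'camera_matrix': [[436.2675, 0.0, 263.5044], [0.0, 436.2675, 192.065], [0.0, 0.0, 1.0]], 'camera_from_world': [[-0.8129, -0.5822, -0.0141, 0.4972], [-0.242, 0.3598, -0.9011, 0.1995], [0.5297, -0.7291, -0.4334, 0.623], [0.0, 0.0, 0.0, 1.0]]}
side {'camera_matrix': [[420.3102, 0.0, 253.6722], [0.0, 420.3102, 187.1998], [0.0, 0.0, 1.0]], 'camera_from_world': [[-0.9814, -0.1916, -0.0134, 0.5484], [-0.0836, 0.4889, -0.8683, 0.0934], [0.1729, -0.851, -0.4958, 0.9101], [0.0, 0.0, 0.0, 1.0]]}
wrist {'camera_matrix': [[294.4573, 0.0, 254.3529], [0.0, 294.4573, 191.7681], [0.0, 0.0, 1.0]], 'mount': [[-0.0004, -0.3036, 0.9528, -0.128], [-0.0004, -0.9528, -0.3036, 0.076], [1.0, -0.0005, 0.0002, -0.0001], [0.0, 0.0, 0.0, 1.0]]}
```

View pics/scene0.png

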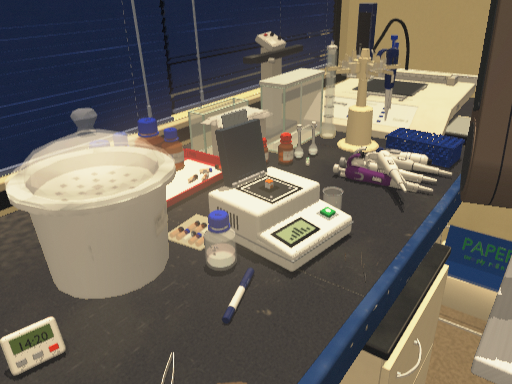

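View pics/side0.png

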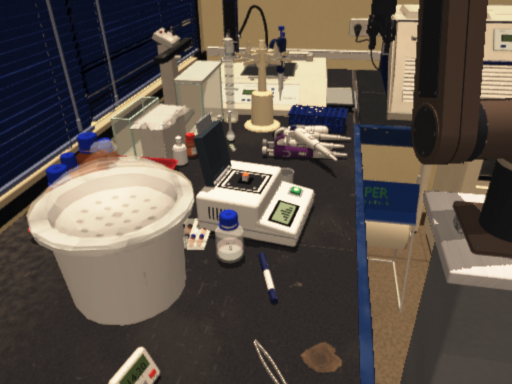

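View pics/wrist0.png

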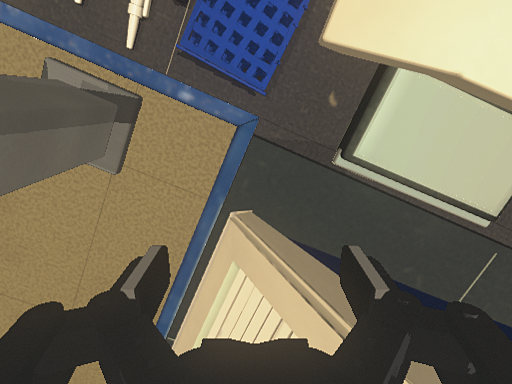

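The scene and side views show the photometer with its cover open (scene about 240,150; side about 212,150). The orange standard is at scene (268,183) and side (246,176). The green key is at scene (327,212) and side (297,190). The bottle stands beside the left panel edge, the beaker just behind the key and the marker in front. Next I'll enlarge these for measurement.

```bash
cat > h.py <<'E'
import numpy as np,cv2
from plant import ctrl
from scipy.spatial.transform import Rotation as R
def cam(n):
    c=ctrl.get_calibration(n);return np.array(c['camera_matrix']),np.array(c['camera_from_world'])
def ray(n,uv):
    K,T=cam(n);d=T[:3,:3].T@np.linalg.solve(K,[uv[0],uv[1],1]);o=-T[:3,:3].T@T[:3,3];return o,d/np.linalg.norm(d)
def tri(a,b,na='scene',nb='side'):
    A=np.zeros((3,3));v=np.zeros(3);rs=[ray(na,a),ray(nb,b)]
    for o,d in rs:
        P=np.eye(3)-np.outer(d,d);A+=P;v+=P@o
    p=np.linalg.solve(A,v);return p,[np.linalg.norm(np.cross(p-o,d)) for o,d in rs]
def plane(n,uv,z):
    o,d=ray(n,uv);return o+d*(z-o[2])/d[2]
def proj(n,p):
    K,T=cam(n);q=K@(T[:3,:3]@np.asarray(p)+T[:3,3]);return q[:2]/q[2]
def wproj(pos,quat,p):
    c=ctrl.get_calibration('wrist');M=np.array(c['mount']);K=np.array(c['camera_matrix'])
    pt=R.from_quat(quat).as_matrix().T@(np.asarray(p)-pos);q=K@(M[:3,:3].T@(pt-M[:3,3]));return q[:2]/q[2]
E
python3 - <<'E'
from h import *
for n,(x,y,w,h) in dict(scene=(200,110,170,170),side=(180,105,150,150)).items():
    im=cv2.imread(f'pics/{n}0.png');hsv=cv2.cvtColor(im,cv2.COLOR_BGR2HSV)
    for nm,lo,hi in (('orange',(5,120,120),(18,255,255)),('green',(55,120,60),(85,255,255)),('blue',(105,140,50),(130,255,255))):
        m=cv2.inRange(hsv,lo,hi);k,l,st,ce=cv2.connectedComponentsWithStats(m)
        for i in range(1,k):
            if st[i,4]>4 and x<ce[i][0]<x+w and y<ce[i][1]<y+h: print(n,nm,st[i],ce[i].round(1))
    cv2.imwrite(f'pics/{n}0z.png',cv2.resize(im[y:y+h,x:x+w],(600,600),interpolation=cv2.INTER_CUBIC))
E
```

```text
scene orange [281 132   9   3  12] [284.7 132.7]
scene orange [262 137   6  14  37] [264.6 144.4]
scene orange [279 136  14  13 128] [285.5 142.7]
scene orange [279 151  13  12  50] [282.  157.1]
scene orange [284 150   6   1   6] [286.5 150. ]
scene orange [215 162   7   7  22] [218.6 165.7]
scene orange [265 179   8   4  24] [268.5 180.5]
scene green [320 208  15   9  63] [327.4 212.4]
scene blue [210 211  17   7  72] [217.8 213.9]
side orange [185 132   5   3   5] [187.  132.6]
side orange [187 148   5   7  29] [189.2 151. ]
side orange [242 172   7   5  24] [245. 174.]
side green [291 188  10   6  27] [295.5 191.1]
side blue [289 106  59  21 677] [318.7 115. ]
side blue [318 108   3   2   5] [318.8 108.4]
side blue [219 210  19  20 262] [227.8 218.1]
side blue [233 225   5   4   5] [235.  226.8]
```

View pics/scene0z.png

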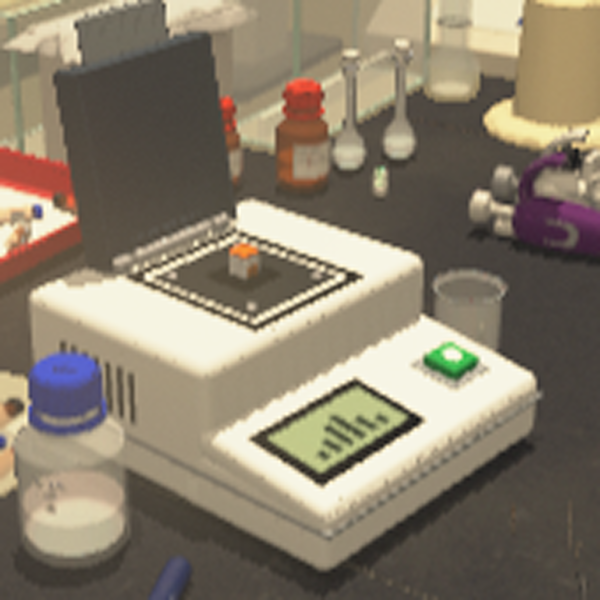

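View pics/side0z.png

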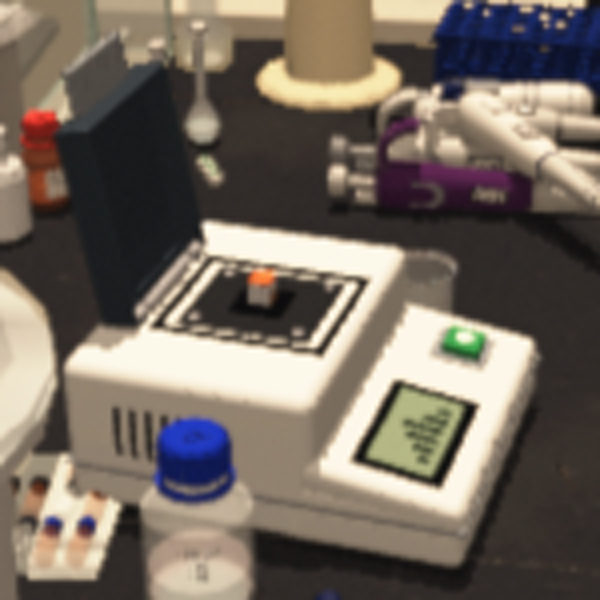

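```bash
python3 - <<'E'
from h import *
Z=lambda u,v:(200+u*170/600,110+v*170/600)
S=lambda u,v:(180+u/4,105+v/4)
pr=lambda *a:print(a[0],np.round(a[1],4),np.round(a[2],4))
pr('filter',*tri((268.5,180.6),S(262,276)))
pr('key',*tri(Z(452,352),S(465,335)))
pr('lip L',*tri(Z(80,22),S(67,76)))
pr('lip R',*tri(Z(163,2),S(122,33)))
pr('hood topL',*tri(Z(57,70),S(62,130)))
pr('hood topR',*tri(Z(208,33),S(165,67)))
pr('hinge L',*tri(Z(118,265),S(140,315)))
pr('hinge R',*tri(Z(235,215),S(203,243)))
pr('deck FL',*tri(Z(208,375),S(313,408)))
pr('deck FR',*tri(Z(423,262),S(407,250)))
for n,p in (('scene',Z(325,568)),('scene',Z(535,410)),('side',S(460,565)),('side',S(535,375))): print(n,plane(n,p,0).round(4))
# bottle cap z .102, beaker rim z .052
print('bottle',plane('scene',Z(66,372),.1).round(3),plane('side',S(194,438),.1).round(3))
print('beaker',plane('scene',Z(470,287),.052).round(3),plane('side',S(425,268),.052).round(3))
print('marker',plane('scene',(239,295),.007).round(3),plane('side',(268,277),.007).round(3))
E
```

```text
filter [0.567  0.043  0.1106] [0.0002 0.0002]
key [ 0.4591 -0.0024  0.0586] [0.0006 0.0006]
lip L [0.6642 0.0558 0.2258] [0.0007 0.0007]
lip R [ 0.6518 -0.0027  0.2271] [0.001 0.001]
hood topL [0.6606 0.0805 0.2061] [0.0005 0.0005]
hood topR [ 0.6326 -0.0177  0.2058] [0.0016 0.0016]
hinge L [0.6271 0.0772 0.0991] [0.0001 0.0001]
hinge R [ 0.6158 -0.0189  0.0968] [0.0011 0.0011]
deck FL [0.5214 0.1374 0.0893] [0.0001 0.0001]
deck FR [ 0.4981 -0.0383  0.0905] [0.0007 0.0007]
scene [0.4534 0.1348 0.    ]
scene [ 0.4349 -0.066   0.    ]
side [0.445  0.1355 0.    ]
side [ 0.42   -0.0611  0.    ]
bottle [0.568 0.189 0.1  ] [0.569 0.19  0.1  ]
beaker [ 0.496 -0.095  0.052] [ 0.493 -0.092  0.052]
marker [0.484 0.246 0.007] [0.484 0.245 0.007]
```

Emit:
{"name": "move_arm", "arguments": {
  "commands": [-0.37,0,0,-1,-0.37,0,0,-1,-0.37,0,0,-1,-0.37,0,0,-1,-0.37,0,0,-1,-0.37,0,0,-1,0,0.94,-0.28,0,0,0.94,-0.28,0,0,0.94,-0.28,0,0,0.94,-0.28,0,0,0.94,-0.28,0,0,0.94,-0.28,0,0,0.94,-0.28,0,0,0.94,-0.28,0,0,0.94,-0.28,0,0,0.94,-0.28,0,0,0.94,-0.28,0,0,0.94,-0.28,0,0,0.94,-0.28,0,0,0.94,-0.28,0],
  "jaw": 0
}}

```text
time: 2.65
eef_pos: [0.3864, -0.2948, 0.3009]
tcp_rot: [0.221, 0.671, -0.222, 0.672]
contact_force: [-0.3, -0.3, -0.3]
opening: -0.002
```

Emit:
{"name": "move_arm", "arguments": {
  "commands": [0,0.94,-0.28,0,0,0.94,-0.28,0,0,0.94,-0.28,0,0,0.94,-0.28,0,0,0.94,-0.28,0,0,0.94,-0.28,0,0,0.94,-0.28,0,0,0.94,-0.28,0,0,0.94,-0.28,0,0,0.94,-0.28,0,0,0.94,-0.28,0,0,0.94,-0.28,0,0,0.94,-0.28,0,0,0.94,-0.28,0,0,0,0,0,0,0,0,0]
}}

```text
time: 4.65
eef_pos: [0.5027, 0.0264, 0.3008]
tcp_rot: [0.221, 0.672, -0.222, 0.672]
contact_force: [-0.3, 0.6, 0.1]
opening: 0.001
```

```bash
python3 - <<'E'
from h import *
s=ctrl.get_state();print(s['time'],s['eef_pos'],s['tcp_rot'],s['qpos'].round(2),s['contact_force'])
for n in ('wrist','side'):
    im=ctrl.read_camera(n);cv2.imwrite(f'pics/{n}1.png',cv2.resize(im[...,::-1],(768,576)))
E
```

```text
4.65 [0.50268119 0.02643103 0.30076748] [ 0.22127428  0.67157547 -0.22158285  0.67150959] [-0.15 -0.14  1.93 -0.    1.35  0.49] [-0.28115844  0.56496404  0.10470999]
```

View pics/wrist1.png

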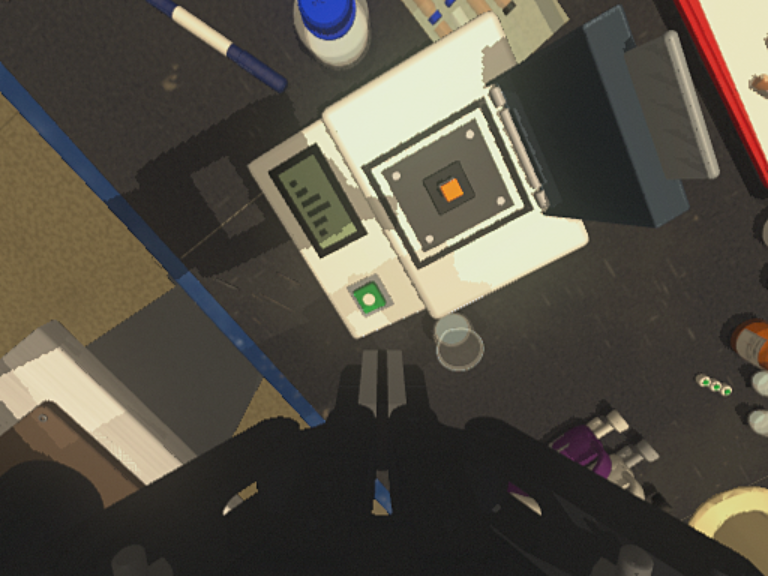

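View pics/side1.png

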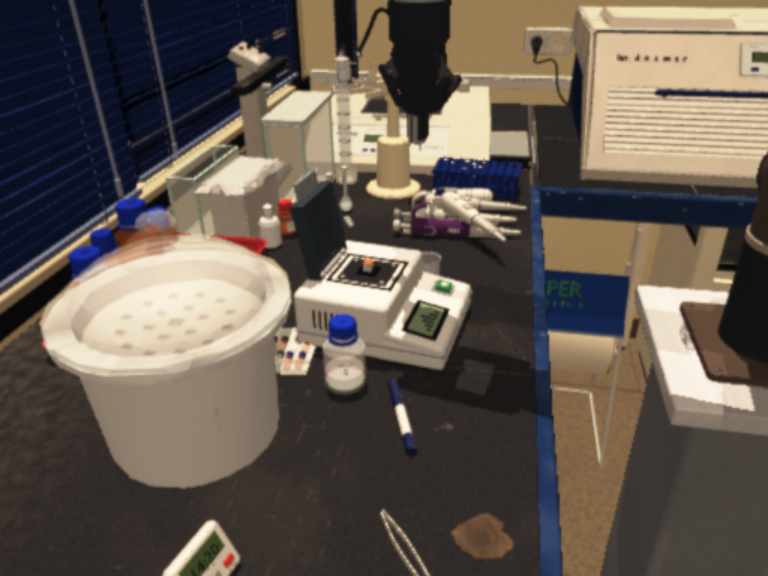

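The wrist view shows the orange top at (452,190), the green key at (370,297), the collar frame corners near (363,167), (487,107), (535,210) and (420,265), and the lip end on the right at (668–715, 35–178). Next I'll fit the photometer pose from these.

```bash
cat >> h.py <<'E'
def wray(pos,quat,uv):
    c=ctrl.get_calibration('wrist');M=np.array(c['mount']);K=np.array(c['camera_matrix']);Rt=R.from_quat(quat).as_matrix()
    d=Rt@(M[:3,:3]@np.linalg.solve(K,[uv[0],uv[1],1]));return np.asarray(pos)+Rt@M[:3,3],d
def wplane(pos,quat,uv,z):
    o,d=wray(pos,quat,uv);return o+d*(z-o[2])/d[2]
E
python3 - <<'E'
from h import *
s=ctrl.get_state();p,q=s['eef_pos'],s['tcp_rot']
W=lambda u,v,z:wplane(p,q,(u/1.5,v/1.5),z)
for n,u,v,z in [('filt',452,189,.1106),('key',370,297,.0586),('f1',363,167,.092),('f2',487,107,.092),('f3',535,210,.092),('f4',420,265,.092),
 ('s1',470,134,.092),('s2',396,175,.092),('s3',430,239,.092),('s4',500,200,.092),('hingeL',492,90,.099),('hingeR',544,208,.099),('lipL',670,33,.231),('lipR',710,178,.231),('bottle',330,5,.102),('beaker',452,330,.0),('deckFL',325,115,.09),('deckFR',437,318,.09)]:
    print(n,W(u,v,z).round(4))
print(wproj(p,q,p+np.array([0,0,-.014]))*1.5, proj('side',p-[0,0,.014])*1.5)
E
```

```text
filt [0.5706 0.0353 0.1106]
key [ 0.4638 -0.008   0.0586]
f1 [0.5281 0.0845 0.092 ]
f2 [0.6235 0.0648 0.092 ]
f3 [ 0.6137 -0.0183  0.092 ]
f4 [ 0.519  -0.0016  0.092 ]
s1 [0.604  0.0568 0.092 ]
s2 [0.5443 0.0654 0.092 ]
s3 [0.5371 0.0108 0.092 ]
s4 [0.5964 0.0039 0.092 ]
hingeL [0.6305 0.0724 0.099 ]
hingeR [ 0.6185 -0.0188  0.099 ]
lipL [0.6652 0.054  0.231 ]
lipR [ 0.6547 -0.008   0.231 ]
bottle [0.5728 0.1775 0.102 ]
beaker [ 0.4977 -0.1038  0.    ]
deckFL [0.528  0.1293 0.09  ]
deckFR [ 0.5042 -0.0473  0.09  ]
[384.07491308 370.008387  ] [415.46900695 140.75127775]
```

```bash
cat >> h.py <<'E'
def tri3(rs):
    A=np.zeros((3,3));v=np.zeros(3)
    for o,d in rs:
        d=d/np.linalg.norm(d);P=np.eye(3)-np.outer(d,d);A+=P;v+=P@o
    p=np.linalg.solve(A,v);return p.round(4),np.round([np.linalg.norm(np.cross(p-o,d/np.linalg.norm(d))) for o,d in rs],4)
E
python3 - <<'E'
from h import *
s=ctrl.get_state();p,q=s['eef_pos'],s['tcp_rot']
Z=lambda u,v:ray('scene',(200+u*170/600,110+v*170/600))
S=lambda u,v:ray('side',(180+u/4,105+v/4))
W=lambda u,v:wray(p,q,(u/1.5,v/1.5))
print('filt',tri3([ray('scene',(268.5,180.6)),S(262,276),W(452,189)]))
print('key',tri3([Z(452,352),S(465,335),W(370,297)]))
print('lipL',tri3([Z(80,22),S(67,76),W(670,33)]))
print('lipR',tri3([Z(163,2),S(122,33),W(710,178)]))
print('deckFL',tri3([Z(208,375),S(313,408),W(325,115)]))
print('deckFR',tri3([Z(423,262),S(407,250),W(437,318)]))
E
```

```text
filt (array([0.5705, 0.0353, 0.1067]), array([0.0016, 0.0018, 0.0007]))
key (array([ 0.4616, -0.0091,  0.0546]), array([0.001 , 0.002 , 0.0013]))
lipL (array([0.6667, 0.0529, 0.225 ]), array([0.0004, 0.0018, 0.0017]))
lipR (array([ 0.6564, -0.0103,  0.2248]), array([0.0017, 0.0023, 0.0015]))
deckFL (array([0.5257, 0.13  , 0.0843]), array([0.001 , 0.0028, 0.0019]))
deckFR (array([ 0.5022, -0.049 ,  0.085 ]), array([0.0016, 0.0028, 0.0014]))
```

Emit:
{"name": "move_arm", "arguments": {
  "commands": [0.78,0.24,0.24,0,0.78,0.24,0.24,0,0.78,0.24,0.24,0,0.78,0.24,0.24,0,0.78,0.24,0.24,0,0.78,0.24,0.24,0,0.78,0.24,0.24,0,0.78,0.24,0.24,0,0,0,0,0]
}}

```text
time: 5.88
eef_pos: [0.5691, 0.0358, 0.143]
tcp_rot: [0.222, 0.673, -0.222, 0.67]
contact_force: [-0.8, 0.4, -0.1]
opening: -0.002
```

```bash
python3 - <<'E'
from h import *
s=ctrl.get_state();p,q=s['eef_pos'],s['tcp_rot'];print(p,s['contact_force'])
a=ctrl.read_camera('scene')[110:250,200:340,::-1];b=ctrl.read_camera('side')[100:240,180:320,::-1]
cv2.imwrite('pics/ab2.png',cv2.resize(np.hstack([a,b]),(800,400),interpolation=cv2.INTER_CUBIC))
cv2.imwrite('pics/w2.png',ctrl.read_camera('wrist')[...,::-1])
E
```

```text
[0.56909021 0.0357747  0.14301625] [-0.80732807  0.42505311 -0.05188367]
```

View pics/ab2.png

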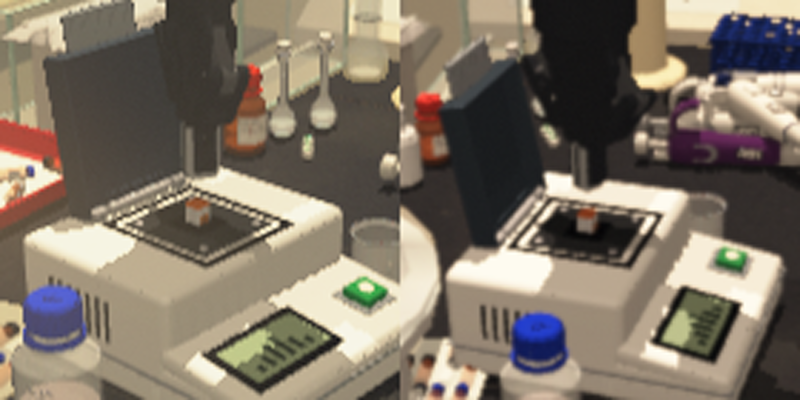

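View pics/w2.png

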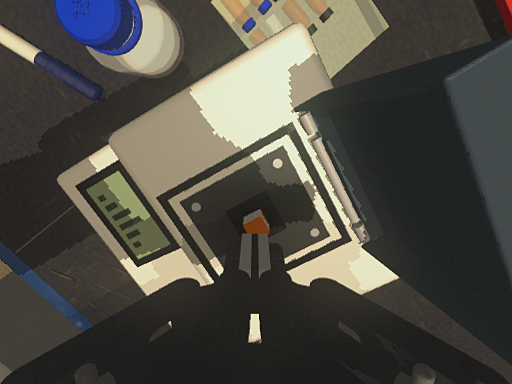

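The fingertips hang right over the orange top (wrist view about 255,222, centred to about 2 mm). I'll press down now.

Emit:
{"name": "move_arm", "arguments": {
  "commands": [0.2,0,0,0,0.2,0,0,0,0.2,0,0,0,0.15,0,0,0,0.15,0,0,0]
}}

```text
time: 6.65
eef_pos: [0.5701, 0.0364, 0.1222]
tcp_rot: [0.221, 0.672, -0.222, 0.671]
contact_force: [-1.4, 0.3, 3.3]
opening: 0.002
```

Emit:
{"name": "move_arm", "arguments": {
  "commands": [0.1,0,0,0,0.05,0,0,0]
}}

```text
time: 6.9
eef_pos: [0.5702, 0.0364, 0.1188]
tcp_rot: [0.221, 0.672, -0.222, 0.671]
contact_force: [-2.0, 0.2, 2.5]
opening: 0.001
```

Emit:
{"name": "move_arm", "arguments": {
  "commands": [0.05,0,0,0,0.03,0,0,0]
}}

```text
time: 7.15
eef_pos: [0.5701, 0.0364, 0.1166]
tcp_rot: [0.222, 0.672, -0.222, 0.671]
contact_force: [-1.9, -0.3, 3.3]
opening: -0.002
```

Contact is steady at about 3 N and the block is sliding. I'll continue to the stop.

Emit:
{"name": "move_arm", "arguments": {
  "commands": [0.04,0,0,0,0.04,0,0,0]
}}

```text
time: 7.4
eef_pos: [0.5702, 0.0364, 0.115]
tcp_rot: [0.222, 0.672, -0.222, 0.671]
contact_force: [-3.4, 0.4, 7.7]
opening: 0.002
```

Emit:
{"name": "move_arm", "arguments": {
  "commands": [0.04,0,0,0,0.02,0,0,0]
}}

```text
time: 7.65
eef_pos: [0.5704, 0.0364, 0.1149]
tcp_rot: [0.221, 0.672, -0.222, 0.671]
contact_force: [-6.1, 0.5, 12.0]
opening: -0.001
```

Emit:
{"name": "move_arm", "arguments": {
  "commands": [0,0,0,0,-0.5,0,0,0,-1,0,0,0,-1,0,0,0,-1,0,0,0,-1,0,0,0,-1,0,0,0,-0.9,0,0,0,0,0.28,0.93,0,0,0.28,0.93,0,0,0.28,0.93,0,0,0.28,0.93,0,0,0,0,0],
  "jaw": 40
}}

```text
time: 9.28
eef_pos: [0.6621, 0.003, 0.2724]
tcp_rot: [0.222, 0.672, -0.222, 0.671]
contact_force: [-0.7, 0.4, 0.4]
opening: 0.468
```

```bash
python3 - <<'E'
from h import *
s=ctrl.get_state();p,q=s['eef_pos'],s['tcp_rot'];print(p,s['contact_force'],s['opening'])
a=ctrl.read_camera('scene')[40:240,180:380,::-1];b=ctrl.read_camera('side')[40:240,140:340,::-1]
cv2.imwrite('pics/ab3.png',cv2.resize(np.hstack([a,b]),(800,400),interpolation=cv2.INTER_CUBIC))
cv2.imwrite('pics/w3.png',ctrl.read_camera('wrist')[...,::-1])
E
```

```text
[0.66214512 0.00297043 0.27244888] [-0.74918244  0.3792132   0.35875959] 0.46809418128907987
```

View pics/ab3.png

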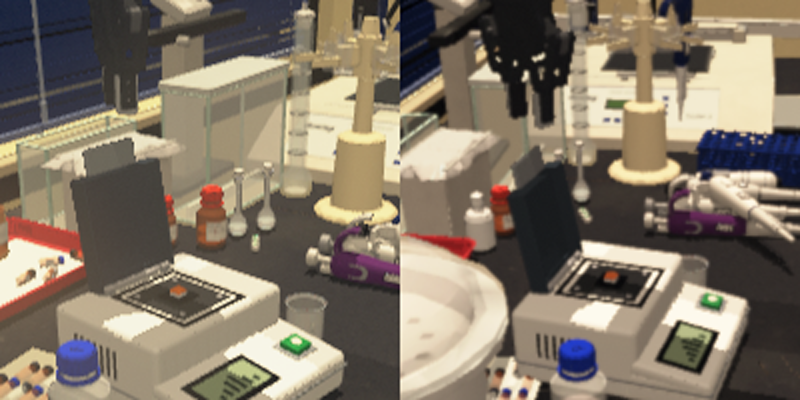

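View pics/w3.png

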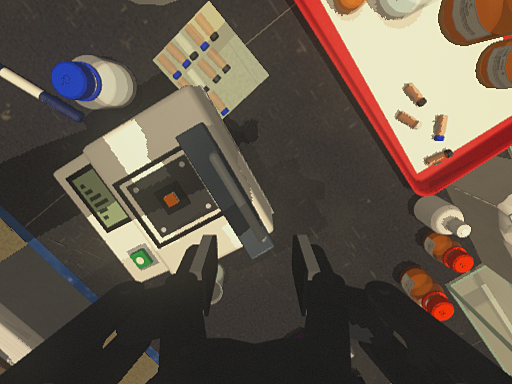

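```bash
cat >> h.py <<'E'
PSI=-.135;O=np.array([.545,.040,0])
def ph(x,y,z):
    c,s=np.cos(PSI),np.sin(PSI);return O+np.array([c*x-s*y,s*x+c*y,z])
def inph(w):
    d=np.asarray(w)-O;c,s=np.cos(PSI),np.sin(PSI);return np.array([c*d[0]+s*d[1],-s*d[0]+c*d[1],d[2]])
def cov(q,r,o,y): # along, outer, y
    return ph(.082-np.cos(q)*r+np.sin(q)*o,y,.097+np.sin(q)*r+np.cos(q)*o)
E
python3 - <<'E'
from h import *
s=ctrl.get_state();p,q=s['eef_pos'],s['tcp_rot']
im=cv2.imread('pics/w3.png');im=cv2.resize(im[90:330,120:380],None,fx=3,fy=3,interpolation=cv2.INTER_CUBIC)
def d(pt,c):
    u=(wproj(p,q,pt)-[120,90])*3;cv2.circle(im,(int(u[0]),int(u[1])),3,c,-1)
for y in (-.032,.032):
    for o in (.009,.015): d(cov(1.75,.138,o,y),(0,0,255)); d(cov(1.75,.112,o,y),(0,255,255))
for y in (-.052,.052):
    for o in (-.006,.015): d(cov(1.75,.112,o,y),(0,255,0))
Rt=R.from_quat(q).as_matrix()
for sg in(-1,1):
  for t in (.014,.006): d(p+Rt@[t,0,sg*.02],(255,0,255))
cv2.imwrite('pics/w3z.png',im)
E
```

```text
(no output)
```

View pics/w3z.png

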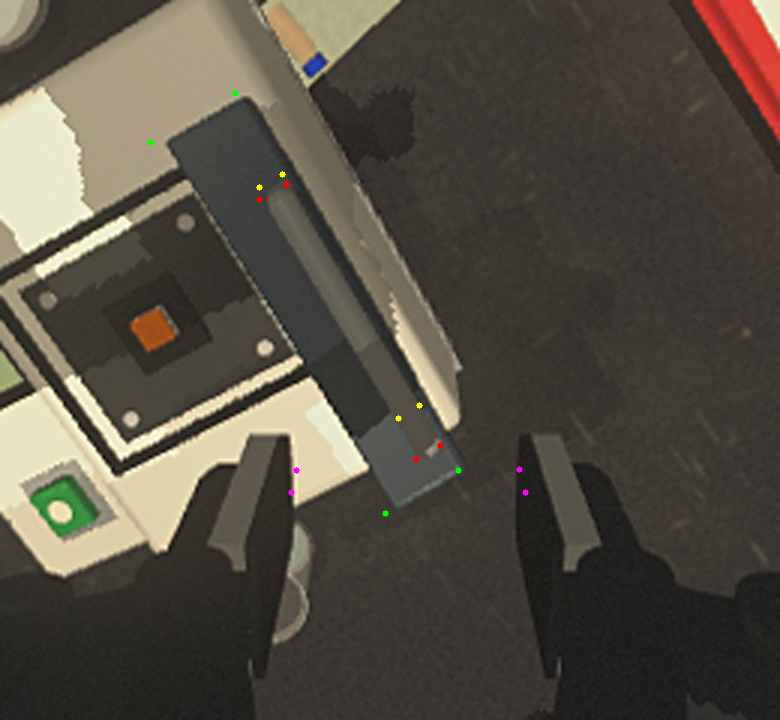

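The lip (red points, model) matches the picture to about 2 mm and lies between the fingertips. I'll lower the open fingers over it.

Emit:
{"name": "move_arm", "arguments": {
  "commands": [0.45,0,0,0,0.45,0,0,0,0.45,0,0,0,0.45,0,0,0,0,0,0,0]
}}

```text
time: 10.05
eef_pos: [0.6608, 0.0036, 0.2261]
tcp_rot: [0.221, 0.673, -0.222, 0.67]
contact_force: [-0.4, -1.1, 0.7]
opening: 0.468
```

```bash
cat > look.py <<'E'
import sys
from h import *
n=sys.argv[1]
s=ctrl.get_state();p,q=s['eef_pos'],s['tcp_rot'];print(s['time'],p.round(4),inph(p).round(4),s['contact_force'].round(2))
a=ctrl.read_camera('scene')[90:240,200:350,::-1];b=ctrl.read_camera('side')[90:240,170:320,::-1]
ab=cv2.resize(np.hstack([a,b]),(800,400),interpolation=cv2.INTER_CUBIC)
cv2.imwrite(f'pics/ab{n}.png',ab)
if len(sys.argv)>2: cv2.imwrite(f'pics/w{n}.png',ctrl.read_camera('wrist')[...,::-1])
E
python3 look.py 4 w
```

```text
10.05 [0.6608 0.0036 0.2261] [ 0.1196 -0.0205  0.2261] [-0.44 -1.1   0.74]
```

View pics/ab4.png

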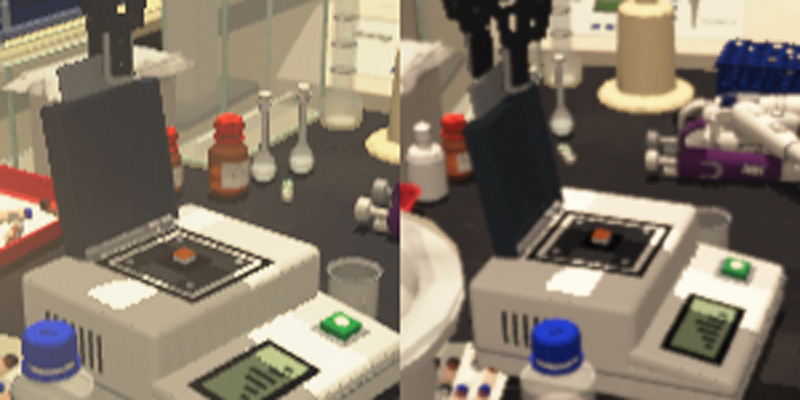

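View pics/w4.png

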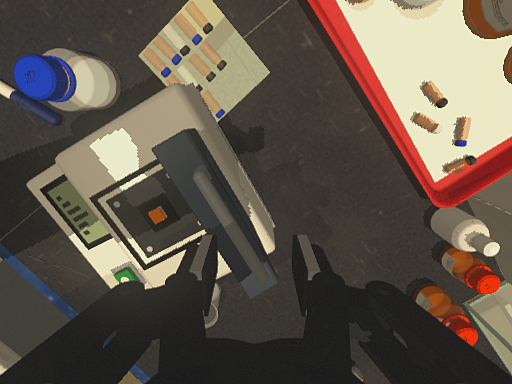

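Fingers straddle the lip (side view: front finger at about (480,70), rear one right of and behind it; wrist: lip between the two tips). Now I'll tip it forward gently.

Emit:
{"name": "move_arm", "arguments": {
  "commands": [0,-0.1,-0.18,0,0,-0.1,-0.18,0,0,-0.1,-0.18,0,0,-0.1,-0.18,0,0,-0.1,-0.18,0,0,-0.1,-0.18,0,0,-0.1,-0.18,0,0,-0.1,-0.18,0]
}}

```text
time: 11.2
eef_pos: [0.6203, 0.009, 0.2279]
tcp_rot: [0.222, 0.672, -0.222, 0.671]
contact_force: [1.4, -0.4, 1.5]
opening: 0.466
```

```bash
python3 look.py 5 w
```

```text
11.2 [0.6203 0.009  0.2279] [ 0.0788 -0.0206  0.2279] [ 1.41 -0.45  1.51]
```

View pics/ab5.png

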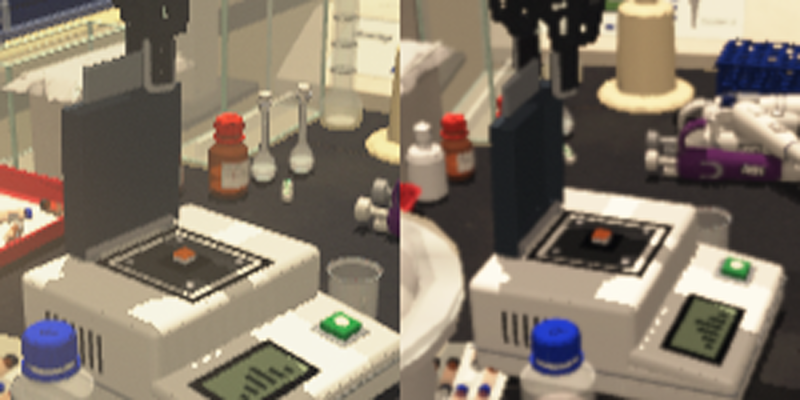

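View pics/w5.png

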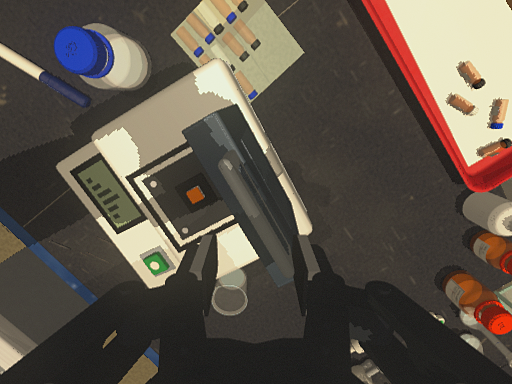

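The cover has come to about vertical, carried by the rear finger. I'll continue more slowly.

Emit:
{"name": "move_arm", "arguments": {
  "commands": [0,-0.08,-0.14,0,0,-0.08,-0.14,0,0,-0.08,-0.14,0,0,-0.08,-0.14,0]
}}

```text
time: 11.85
eef_pos: [0.6044, 0.0109, 0.228]
tcp_rot: [0.222, 0.672, -0.222, 0.671]
contact_force: [-0.3, -0.3, 0.3]
opening: 0.47
```

```bash
python3 look.py 6 w
```

```text
11.85 [0.6044 0.0109 0.228 ] [ 0.0627 -0.0209  0.228 ] [-0.28 -0.32  0.33]
```

View pics/ab6.png

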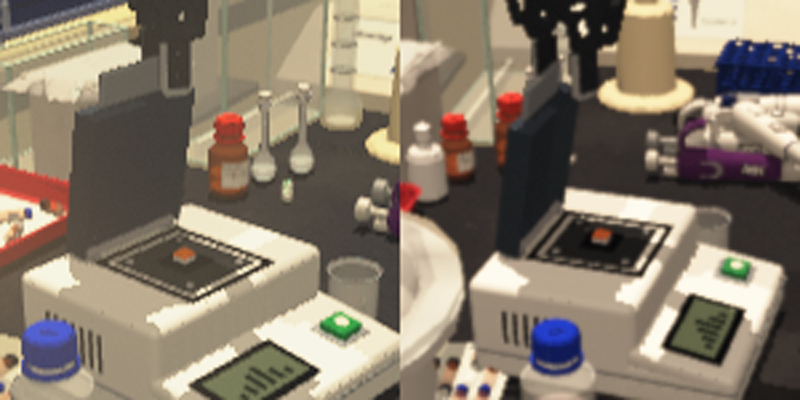

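View pics/w6.png

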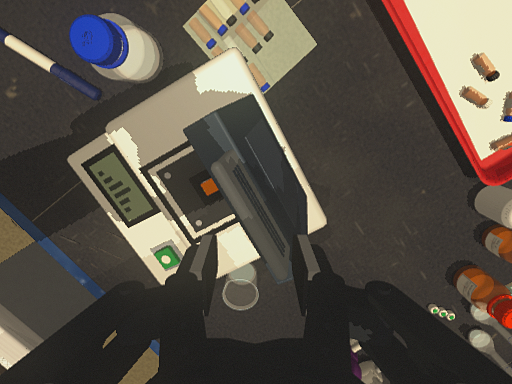

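The cover now leans forward and is close to balance. I'll give it a few more small steps.

Emit:
{"name": "move_arm", "arguments": {
  "commands": [0,-0.08,-0.14,0,0,-0.08,-0.14,0]
}}

```text
time: 12.25
eef_pos: [0.5964, 0.0117, 0.228]
tcp_rot: [0.222, 0.672, -0.222, 0.671]
contact_force: [0.2, -0.1, -0.1]
opening: 0.47
```

```bash
python3 look.py 7 w
```

```text
12.25 [0.5964 0.0117 0.228 ] [ 0.0548 -0.0211  0.228 ] [ 0.21 -0.08 -0.14]
```

View pics/w7.png

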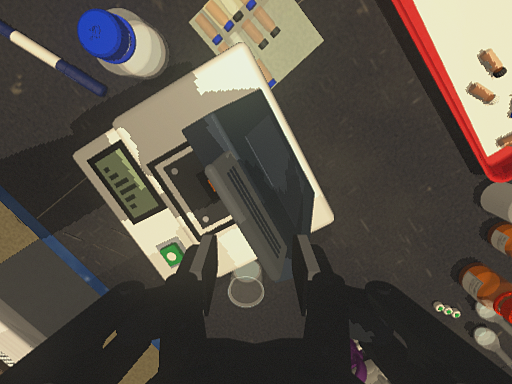

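View pics/ab7.png

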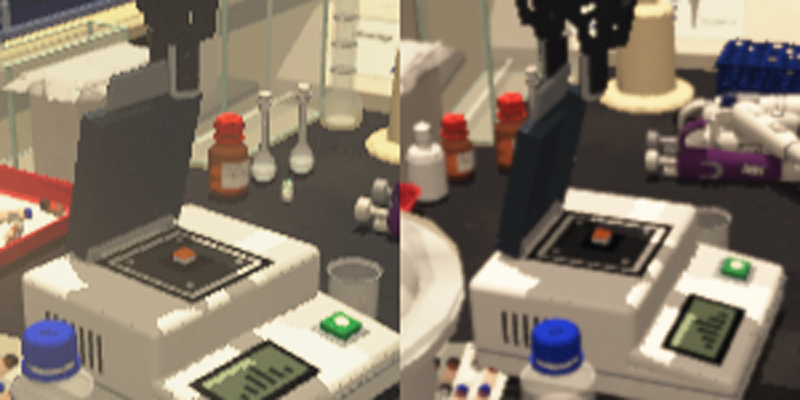

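```bash
cat > qe.py <<'E'
import sys
from h import *
# estimate q: overlay lip-end and hood corner for qs on wrist picture
n=sys.argv[1];qs=[float(a) for a in sys.argv[2:]]
s=ctrl.get_state();p,q=s['eef_pos'],s['tcp_rot']
im=cv2.imread(f'pics/w{n}.png');im=cv2.resize(im[60:330,120:380],None,fx=2,fy=2,interpolation=cv2.INTER_CUBIC)
cols=[(0,0,255),(0,255,0),(255,0,255),(0,255,255)]
for k,a in enumerate(qs):
    for r,o,y in ((.138,.015,.032),(.138,.009,.032),(.112,.015,.052),(.112,-.006,.052),(.138,.015,-.032),(.138,.009,-.032)):
        u=(wproj(p,q,cov(a,r,o,y))-[120,60])*2;cv2.circle(im,(int(u[0]),int(u[1])),2,cols[k%4],-1)
cv2.imwrite(f'pics/w{n}q.png',im)
E
python3 qe.py 7 1.4 1.3 1.2 1.1
```

```text
(no output)
```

View pics/w7q.png

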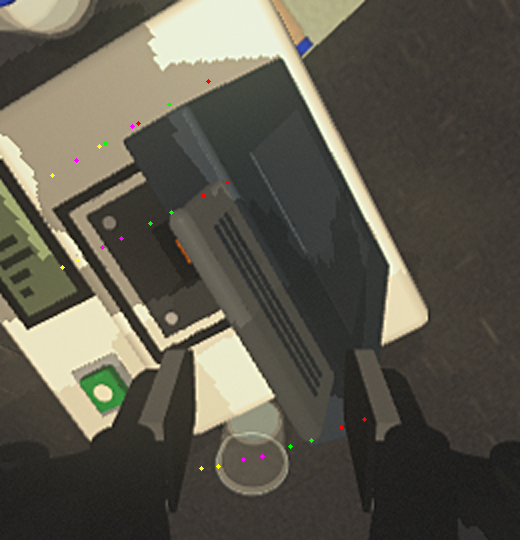

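Emit:
{"name": "move_arm", "arguments": {
  "commands": [0,-0.06,-0.11,0,0,-0.06,-0.11,0,0,0,0,0]
}}

```text
time: 12.78
eef_pos: [0.5901, 0.0127, 0.2279]
tcp_rot: [0.221, 0.672, -0.222, 0.671]
contact_force: [-0.3, 0.8, 0.7]
opening: 0.471
```

```bash
python3 look.py 8 w; python3 qe.py 8 1.35 1.3 1.2 1.1
```

```text
12.775 [0.5901 0.0127 0.2279] [ 0.0483 -0.021   0.2279] [-0.28  0.77  0.69]
```

View pics/w8q.png

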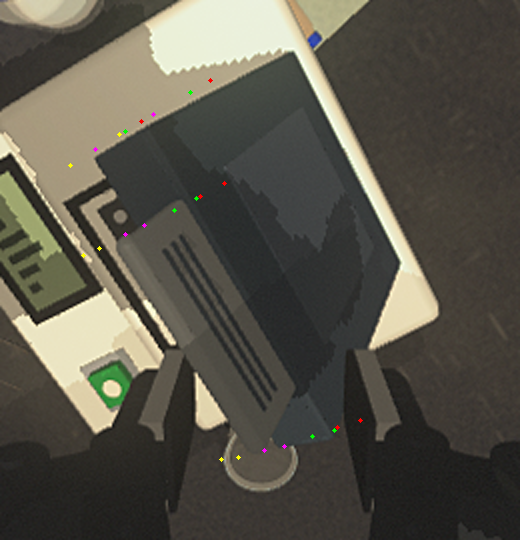

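Emit:
{"name": "move_arm", "arguments": {
  "commands": [0,0,0,0,0,0,0,0]
}}

```text
time: 13.18
eef_pos: [0.5905, 0.0126, 0.2281]
tcp_rot: [0.222, 0.672, -0.222, 0.671]
contact_force: [-0.9, 0.9, -0.3]
opening: 0.466
```

```bash
python3 look.py 9 w; python3 qe.py 9 1.25 1.2 1.15 1.1
```

```text
13.175 [0.5905 0.0126 0.2281] [ 0.0488 -0.0211  0.2281] [-0.9   0.91 -0.27]
```

View pics/w9q.png

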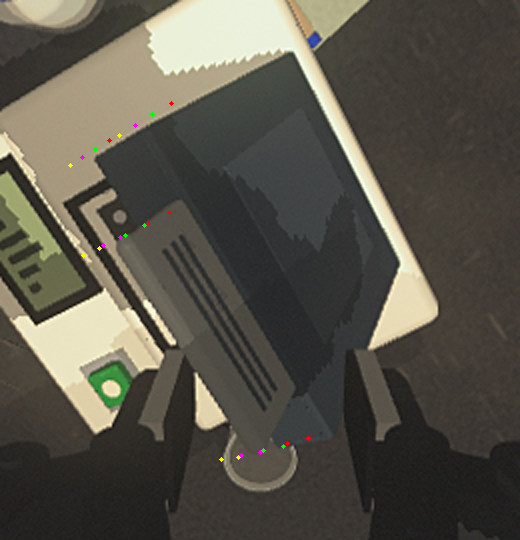

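View pics/ab9.png

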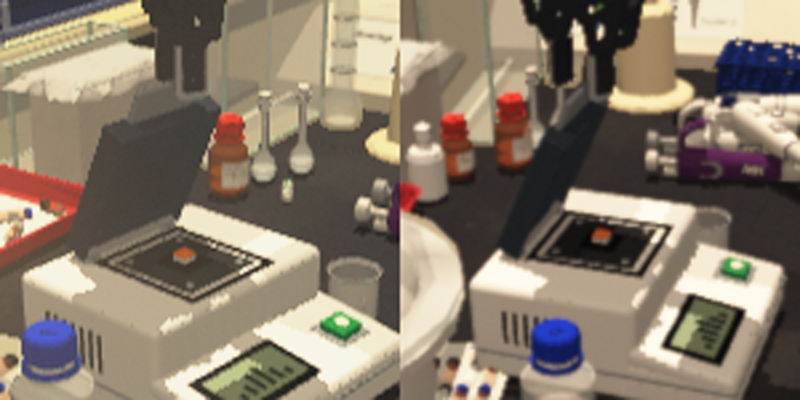

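The cover has been caught: it rests on the front finger at q ≈ 1.18 and doesn't move between pictures. Next I'll pivot about the front finger, so that the rear finger swings out beside the lip.

Emit:
{"name": "move_arm", "arguments": {
  "commands": [0.12,0,0,0,0.12,0,0,0,0,-0.095,-0.004,1,0,-0.095,-0.004,1,0,-0.095,-0.004,1,0,-0.095,-0.004,1,0,0,0,0]
}}

```text
time: 14.2
eef_pos: [0.5835, 0.0061, 0.2217]
tcp_rot: [0.335, 0.623, -0.335, 0.623]
contact_force: [-1.2, -0.1, -0.0]
opening: 0.467
```

```bash
python3 look.py 10 w; python3 qe.py 10 1.25 1.2 1.15 1.1
```

```text
14.2 [0.5835 0.0061 0.2217] [ 0.0427 -0.0284  0.2217] [-1.15 -0.1  -0.  ]
```

View pics/w10q.png

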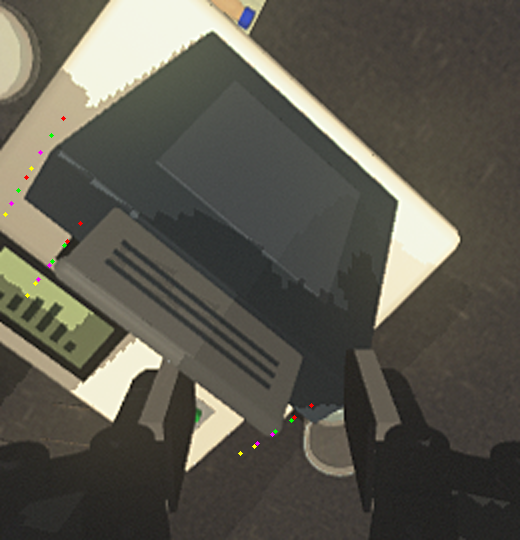

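View pics/ab10.png

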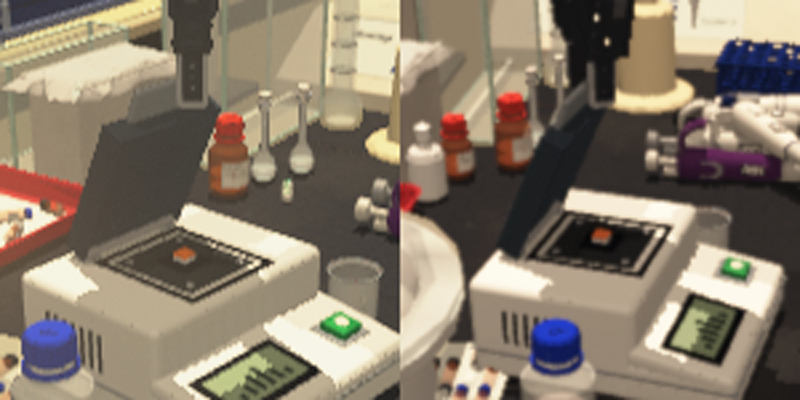

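Emit:
{"name": "move_arm", "arguments": {
  "commands": [0,-0.145,0.056,1,0,-0.145,0.056,1,0,-0.135,0.066,1,0,-0.125,0.066,1,0,0,0,0]
}}

```text
time: 14.98
eef_pos: [0.574, -0.0056, 0.2221]
tcp_rot: [0.437, 0.556, -0.437, 0.556]
contact_force: [-1.8, 0.2, 0.3]
opening: 0.465
```

```bash
python3 look.py 11 w; python3 qe.py 11 1.25 1.2 1.15 1.1
```

```text
14.975 [ 0.574  -0.0056  0.2221] [ 0.0349 -0.0413  0.2221] [-1.75  0.22  0.29]
```

View pics/w11q.png

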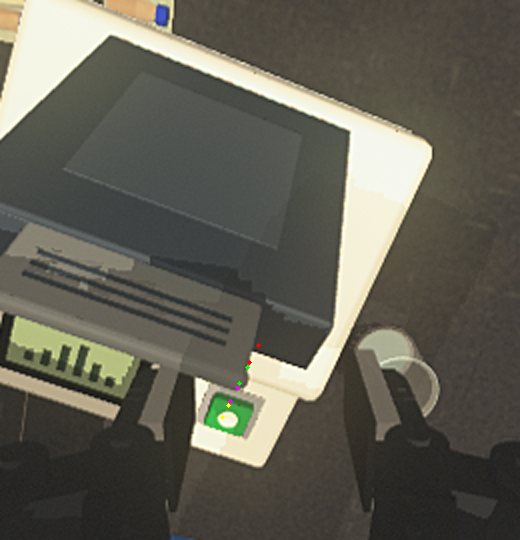

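View pics/ab11.png

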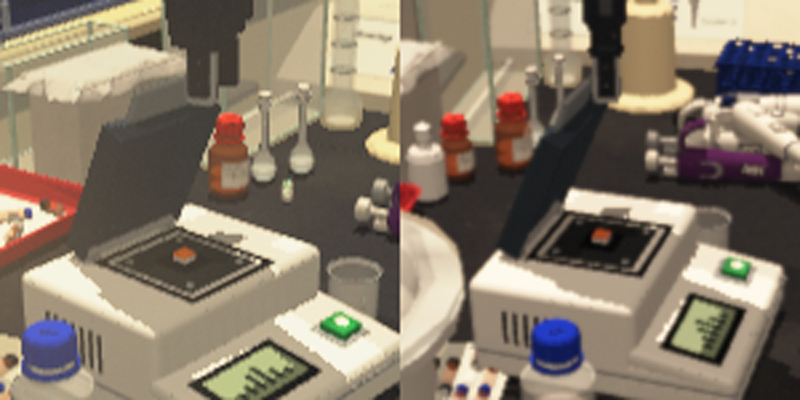

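The rear finger is now clear to the right of the cover. I'll finish the pivot.

Emit:
{"name": "move_arm", "arguments": {
  "commands": [0,-0.095,-0.004,1,0,-0.095,-0.004,1,0,-0.095,-0.004,1,0,-0.095,-0.004,1,0,0,0,0]
}}

```text
time: 15.75
eef_pos: [0.5645, -0.0059, 0.222]
tcp_rot: [-0.527, -0.471, 0.527, -0.471]
contact_force: [-0.4, -0.2, -0.6]
opening: 0.467
```

```bash
python3 look.py 12 w; python3 qe.py 12 1.25 1.2 1.15 1.1
```

```text
15.75 [ 0.5645 -0.0059  0.222 ] [ 0.0255 -0.0429  0.222 ] [-0.42 -0.25 -0.56]
```

View pics/w12q.png

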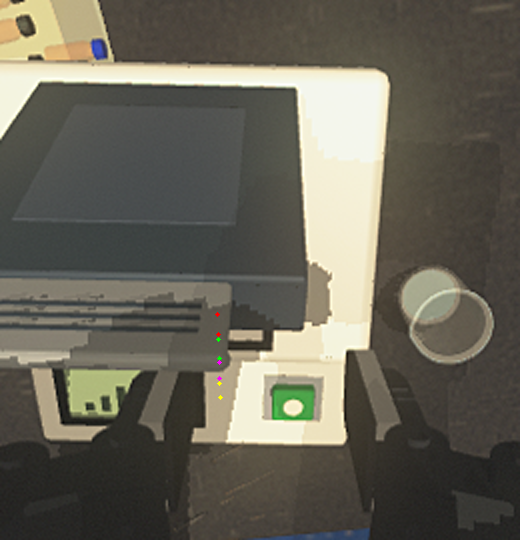

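View pics/ab12.png

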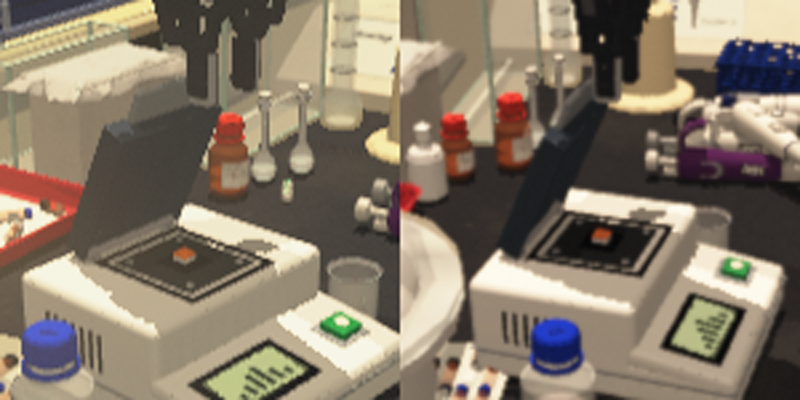

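Both fingers now stand in front of the lip, with tool y along the photometer's x. I'll let it down along the computed arc.

Emit:
{"name": "move_arm", "arguments": {
  "commands": [0.13,-0.19,0,0,0.13,-0.19,0,0,0.13,-0.19,0,0,0.13,-0.19,0,0,0,0,0,0]
}}

```text
time: 16.52
eef_pos: [0.545, -0.0038, 0.2087]
tcp_rot: [-0.527, -0.471, 0.528, -0.47]
contact_force: [-1.0, 0.5, 1.4]
opening: 0.465
```

```bash
python3 look.py 13 w; python3 qe.py 13 1.1 1.0 0.9 0.8
```

```text
16.525 [ 0.545  -0.0038  0.2087] [ 0.0059 -0.0434  0.2087] [-0.95  0.54  1.38]
```

View pics/w13q.png

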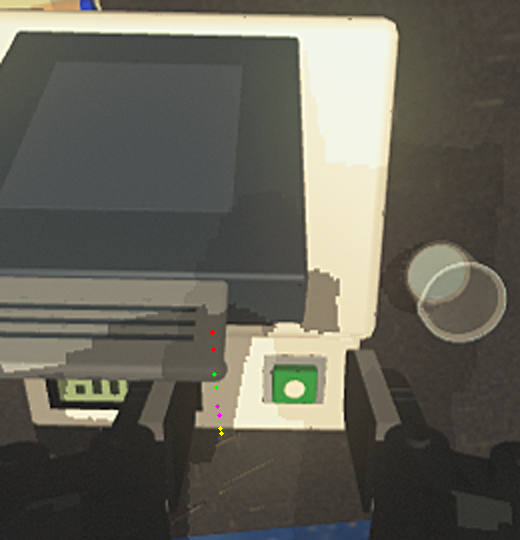

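View pics/ab13.png

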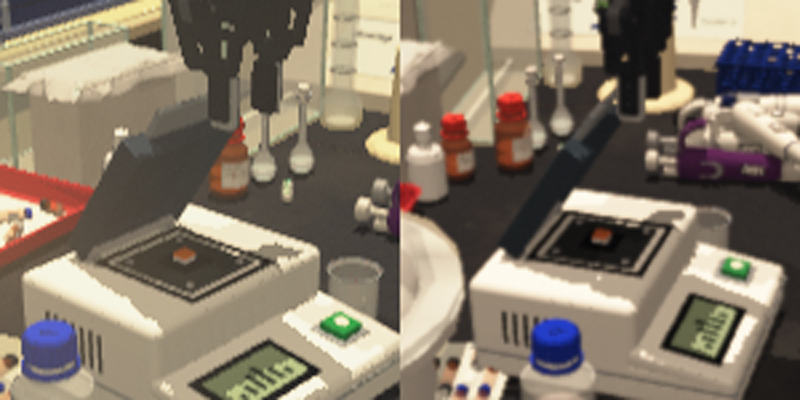

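q is about 1.0, following the finger and steady. Continuing.

Emit:
{"name": "move_arm", "arguments": {
  "commands": [0.18,-0.23,0,0,0.18,-0.23,0,0,0.18,-0.23,0,0,0.18,-0.23,0,0,0.2,-0.2,0,0,0.2,-0.2,0,0,0,0,0,0,0,0,0,0]
}}

```text
time: 17.68
eef_pos: [0.5121, 0.0003, 0.1805]
tcp_rot: [-0.527, -0.472, 0.528, -0.47]
contact_force: [-4.3, 3.3, 2.6]
opening: 0.475
```

```bash
python3 look.py 14 w; python3 qe.py 14 0.9 0.8 0.7 0.6
```

```text
17.675 [5.121e-01 3.000e-04 1.805e-01] [-0.0273 -0.0438  0.1805] [-4.27  3.28  2.57]
```

View pics/w14q.png

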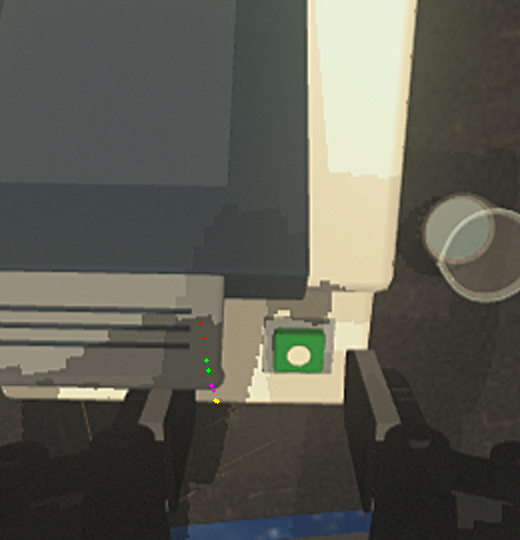

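View pics/ab14.png

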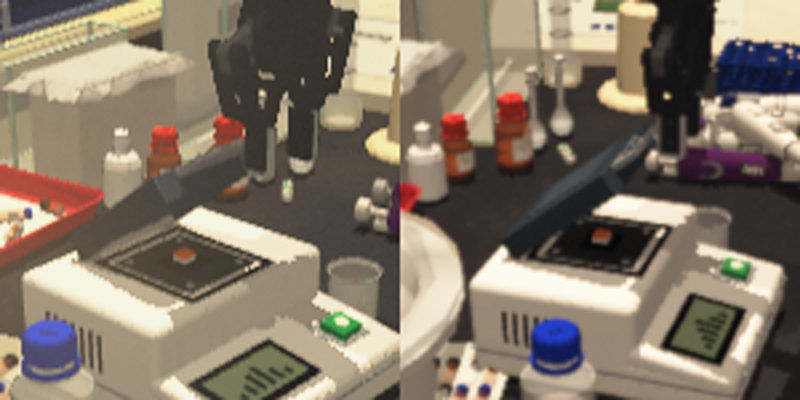

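Emit:
{"name": "move_arm", "arguments": {
  "commands": [0.17,-0.19,0,0,0.17,-0.19,0,0,0.19,-0.15,0,0,0.19,-0.15,0,0,0,0,0,0]
}}

```text
time: 18.45
eef_pos: [0.4951, 0.0018, 0.1622]
tcp_rot: [-0.527, -0.471, 0.528, -0.47]
contact_force: [-3.1, 0.1, -0.8]
opening: 0.471
```

```bash
python3 look.py 15 w; python3 qe.py 15 0.6 0.5 0.4 0.3
```

```text
18.45 [0.4951 0.0018 0.1622] [-0.0443 -0.0446  0.1622] [-3.14  0.09 -0.8 ]
```

View pics/w15q.png

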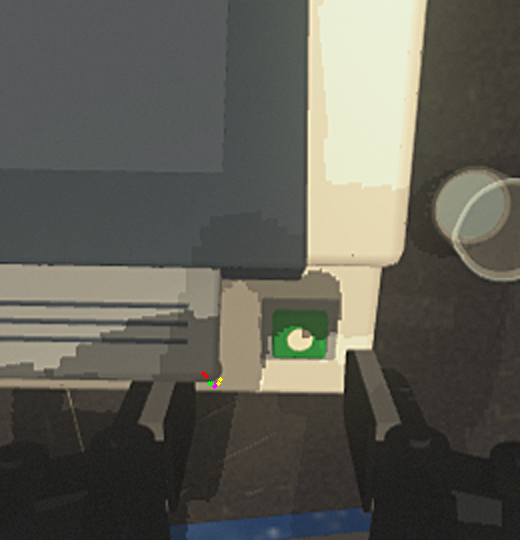

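View pics/ab15.png

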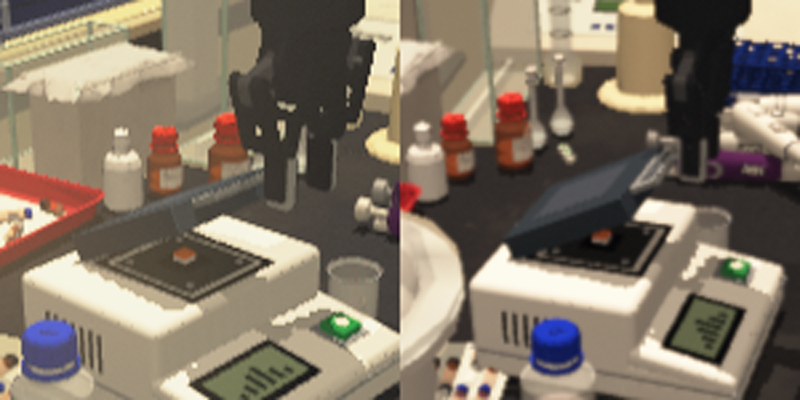

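Emit:
{"name": "move_arm", "arguments": {
  "commands": [0.15,-0.09,0,0,0.15,-0.09,0,0,0.15,-0.09,0,0,0.15,-0.08,0,0,0.15,-0.07,0,0,0,0,0,0]
}}

```text
time: 19.35
eef_pos: [0.4851, 0.0031, 0.1438]
tcp_rot: [-0.527, -0.471, 0.528, -0.47]
contact_force: [-3.3, 0.7, -1.5]
opening: 0.47
```

```bash
python3 look.py 16
```

```text
19.35 [0.4851 0.0031 0.1438] [-0.0544 -0.0446  0.1438] [-3.25  0.74 -1.52]
```

View pics/ab16.png

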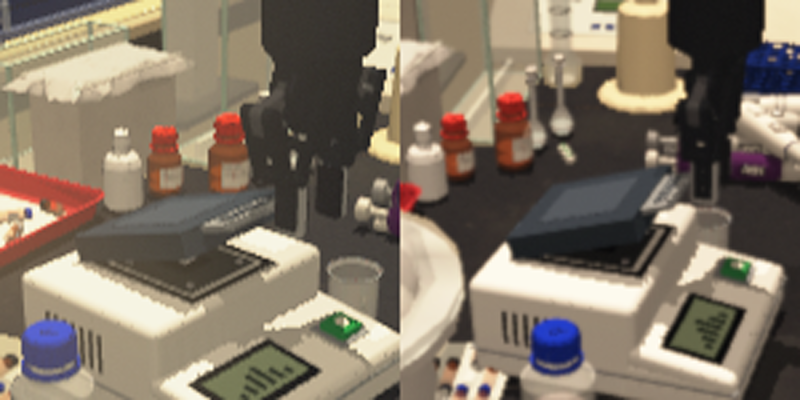

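Emit:
{"name": "move_arm", "arguments": {
  "commands": [0.11,-0.05,0,0,0.11,-0.05,0,0,0.11,-0.05,0,0,0.11,-0.04,0,0,0.11,-0.04,0,0,0,0,0,0]
}}

```text
time: 20.2
eef_pos: [0.4794, 0.0036, 0.1301]
tcp_rot: [-0.527, -0.471, 0.528, -0.47]
contact_force: [-2.8, 0.1, -2.0]
opening: 0.468
```

```bash
python3 look.py 17
```

```text
20.2 [0.4794 0.0036 0.1301] [-0.0601 -0.0449  0.1301] [-2.78  0.07 -1.95]
```

View pics/ab17.png

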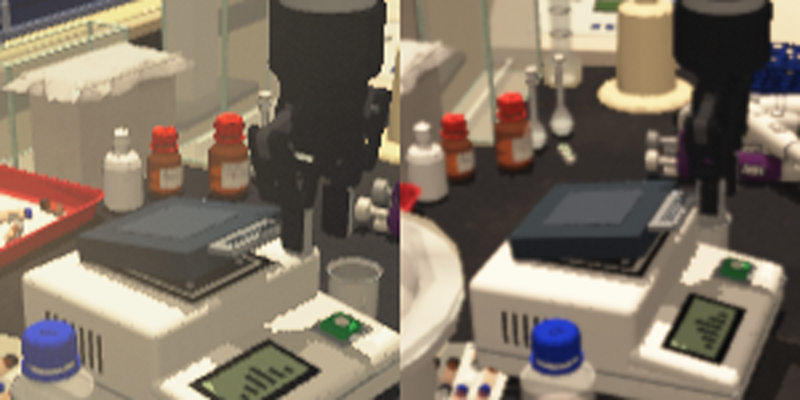

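Emit:
{"name": "move_arm", "arguments": {
  "commands": [0.1,-0.03,0,0,0.1,-0.03,0,0,0.1,-0.03,0,0,0.1,-0.03,0,0,0.1,-0.02,0,0,0,0,0,0]
}}

```text
time: 21.05
eef_pos: [0.4761, 0.004, 0.1177]
tcp_rot: [-0.527, -0.471, 0.528, -0.471]
contact_force: [-2.5, 0.3, -1.5]
opening: 0.467
```

```bash
python3 look.py 18
```

```text
21.05 [0.4761 0.004  0.1177] [-0.0635 -0.0449  0.1177] [-2.49  0.32 -1.5 ]
```

View pics/ab18.png

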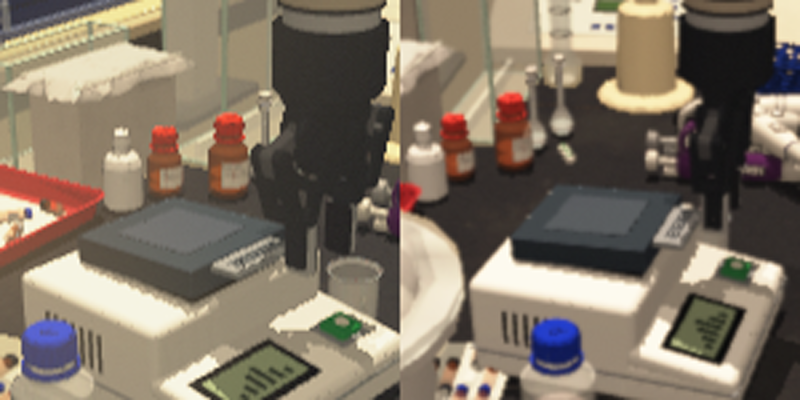

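Emit:
{"name": "move_arm", "arguments": {
  "commands": [0.09,-0.015,0,0,0.09,-0.015,0,0,0.09,-0.015,0,0,0.09,-0.015,0,0,0.09,-0.015,0,0,0,0,0,0]
}}

```text
time: 21.9
eef_pos: [0.4751, 0.0042, 0.1073]
tcp_rot: [0.528, 0.47, -0.527, 0.471]
contact_force: [-1.5, 0.7, 1.4]
opening: 0.465
```

```bash
python3 look.py 19
```

```text
21.9 [0.4751 0.0042 0.1073] [-0.0644 -0.0448  0.1073] [-1.55  0.72  1.41]
```

View pics/ab19.png

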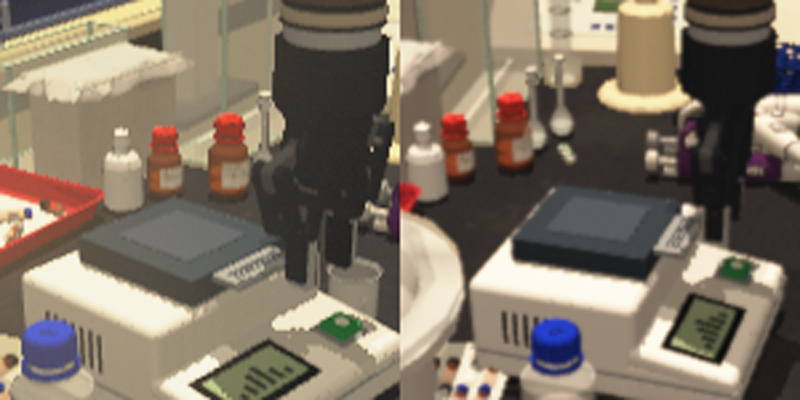

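Emit:
{"name": "move_arm", "arguments": {
  "commands": [0.03,-0.015,0,0,0.03,-0.015,0,0,0.03,-0.015,0,0,0,0,0,0]
}}

```text
time: 22.5
eef_pos: [0.4735, 0.0043, 0.1045]
tcp_rot: [0.528, 0.471, -0.528, 0.471]
contact_force: [-0.4, -0.2, 0.1]
opening: 0.471
```

```bash
python3 look.py 20
```

```text
22.5 [0.4735 0.0043 0.1045] [-0.066  -0.045   0.1045] [-0.38 -0.2   0.13]
```

View pics/ab20.png

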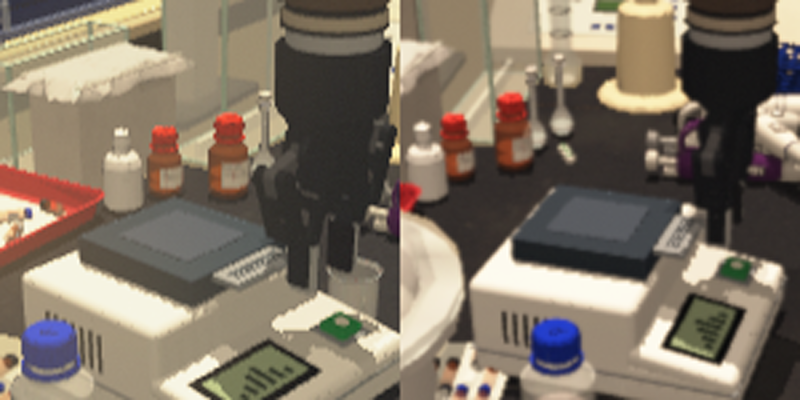

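Contact force has dropped to zero, so the cover seems to be on its seat. I'll retreat a little further, slowly, and check.

Emit:
{"name": "move_arm", "arguments": {
  "commands": [0,-0.02,0,0,0,-0.02,0,0,0,-0.03,0,0,0,-0.04,0,0,0,-0.2,0,0,0,-0.3,0,0]
}}

```text
time: 23.35
eef_pos: [0.4578, 0.0061, 0.1046]
tcp_rot: [-0.528, -0.471, 0.528, -0.471]
contact_force: [-0.2, 0.7, 0.3]
opening: 0.469
```

```bash
python3 look.py 21 w; python3 - <<'E'
from h import *
a=cv2.imread('pics/ab20.png').astype(int);b=cv2.imread('pics/ab21.png').astype(int)
for n,sl in (('scene hood',np.s_[190:310,70:240]),('side hood',np.s_[180:275,505:650])): print(n,np.abs(a[sl]-b[sl]).mean())
c=cv2.imread('pics/ab19.png').astype(int)
for n,sl in (('scene hood',np.s_[190:310,70:240]),('side hood',np.s_[180:275,505:650])): print('19',n,np.abs(c[sl]-b[sl]).mean())
E
```

```text
23.35 [0.4578 0.0061 0.1046] [-0.0818 -0.0453  0.1046] [-0.24  0.67  0.26]
scene hood 0.875686274509804
side hood 0.4866545674531155
19 scene hood 0.9330228758169935
19 side hood 0.475329703569268
```

View pics/ab21.png

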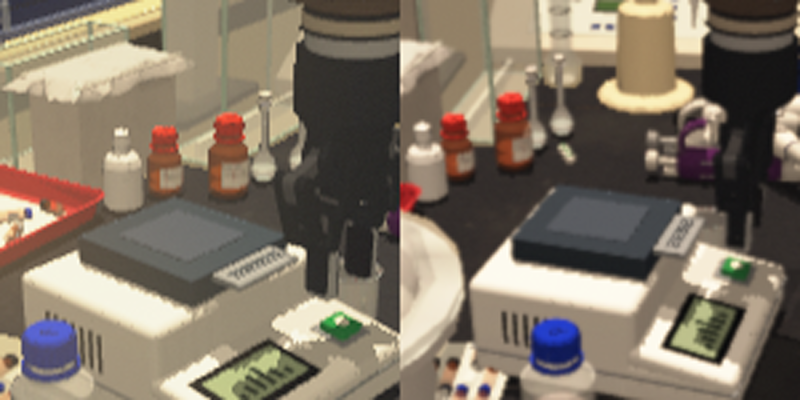

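View pics/w21.png

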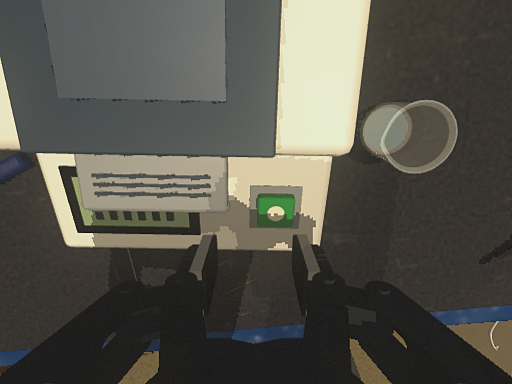

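The cover is shut: the hood is unchanged between the last three pictures and lies flat on the deck, and the lip is free. Next I'll locate the key (wrist about 275,207) and press it with closed fingers.

```bash
python3 - <<'E'
from h import *
s=ctrl.get_state();p,q=s['eef_pos'],s['tcp_rot']
im=cv2.imread('pics/w21.png');m=cv2.inRange(cv2.cvtColor(im,cv2.COLOR_BGR2HSV),(50,120,50),(85,255,255))
x,y,w,h=cv2.boundingRect(m);print(x,y,w,h)
# also hood rear-lip edge check for q: lip end at q=0
t=wplane(p,q,(x+w/2,y+h*.45),.058);print(t,inph(t))
Rt=R.from_quat(q).as_matrix();print('tool delta units',(Rt.T@(t-p)/.025).round(2));print(Rt.round(2))
for a in(0,.05,.1):print(a,wproj(p,q,cov(a,.138,.012,.032)),wproj(p,q,cov(a,.138,.012,-.032)))
E
```

```text
257 195 38 31
[ 0.46516544 -0.00918219  0.058     ] [-0.07248872 -0.05947966  0.058     ]
tool delta units [1.86 0.37 0.58]
[[-0.    0.99 -0.11]
 [ 0.   -0.11 -0.99]
 [-1.   -0.   -0.  ]]
0 [ 82.27794477 211.49192304] [224.68291304 214.20842385]
0.05 [ 73.01984481 215.73094587] [223.13031378 218.57915621]
0.1 [ 62.62548812 219.62317995] [221.4020364  222.62085689]
```

Emit:
{"name": "move_arm", "arguments": {
  "commands": [0,0.08,0.145,0,0,0.08,0.145,0,0,0.08,0.145,0,0,0.08,0.145,0,0.2,0,0,0,0.2,0,0,0,0.2,0,0,0,0.2,0,0,0,0,0,0,0],
  "jaw": 0
}}

```text
time: 24.62
eef_pos: [0.4641, -0.0091, 0.0839]
tcp_rot: [-0.527, -0.471, 0.528, -0.47]
contact_force: [-0.3, -0.2, -0.1]
opening: -0.0
```

```bash
python3 look.py 22 w
```

```text
24.625 [ 0.4641 -0.0091  0.0839] [-0.0736 -0.0595  0.0839] [-0.26 -0.16 -0.05]
```

View pics/ab22.png

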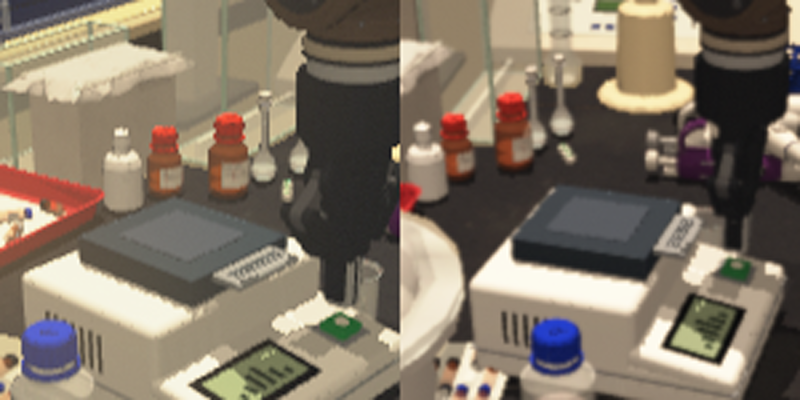

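View pics/w22.png

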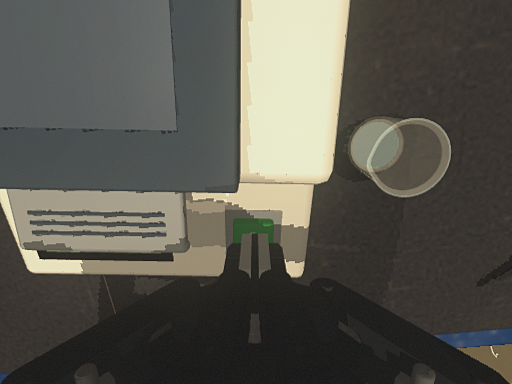

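Emit:
{"name": "move_arm", "arguments": {
  "commands": [0.12,0,0,0,0.12,0,0,0,0.12,0,0,0,0,0,0,0]
}}

```text
time: 25.28
eef_pos: [0.4643, -0.0092, 0.0752]
tcp_rot: [-0.527, -0.471, 0.528, -0.471]
contact_force: [0.5, 0.4, -0.0]
opening: 0.004
```

Emit:
{"name": "move_arm", "arguments": {
  "commands": [0.06,0,0,0,0.06,0,0,0]
}}

```text
time: 25.52
eef_pos: [0.4646, -0.0092, 0.0726]
tcp_rot: [0.528, 0.471, -0.528, 0.471]
contact_force: [-0.2, 0.2, 0.1]
opening: -0.001
```

Emit:
{"name": "move_arm", "arguments": {
  "commands": [0.06,0,0,0,0.06,0,0,0]
}}

```text
time: 25.78
eef_pos: [0.4649, -0.0093, 0.0699]
tcp_rot: [0.528, 0.471, -0.527, 0.471]
contact_force: [-0.4, -0.4, 3.0]
opening: -0.0
```

Emit:
{"name": "move_arm", "arguments": {
  "commands": [0.05,0,0,0,0.03,0,0,0]
}}

```text
time: 26.02
eef_pos: [0.4651, -0.0093, 0.068]
tcp_rot: [0.528, 0.47, -0.527, 0.471]
contact_force: [0.5, 0.7, 3.9]
opening: -0.002
```

Emit:
{"name": "move_arm", "arguments": {
  "commands": [0.04,0,0,0,0.04,0,0,0]
}}

```text
time: 26.28
eef_pos: [0.4654, -0.0094, 0.0673]
tcp_rot: [0.528, 0.471, -0.527, 0.471]
contact_force: [-4.3, 1.6, 15.9]
opening: -0.001
```

Emit:
{"name": "move_arm", "arguments": {
  "commands": [0.04,0,0,0,0.03,0,0,0]
}}

```text
time: 26.52
eef_pos: [0.4655, -0.0094, 0.067]
tcp_rot: [-0.527, -0.471, 0.528, -0.471]
contact_force: [-8.9, 2.3, 26.2]
opening: -0.002
```

The key is bottomed (force jumped after about 4 mm). Retracting straight up.

Emit:
{"name": "move_arm", "arguments": {
  "commands": [-0.2,0,0,0,-0.4,0,0,0,-0.8,0,0,0,-1,0,0,0,-1,0,0,0,-1,0,0,0,-1,0,0,0,-1,0,0,0,0,0,0,0,0,0,0,0]
}}

```text
time: 27.78
eef_pos: [0.4638, -0.0091, 0.2224]
tcp_rot: [-0.527, -0.471, 0.528, -0.47]
contact_force: [1.0, -0.3, 0.1]
opening: 0.003
```

```bash
python3 look.py 23 w; python3 - <<'E'
from h import *
for n in('scene','side'):
    b=ctrl.read_camera(n)[...,::-1]
    cv2.imwrite(f'pics/{n}9.png',b)
a=cv2.hconcat([cv2.imread('pics/scene9.png')[110:350,190:390],cv2.imread('pics/side9.png')[100:340,170:370]])
cv2.imwrite('pics/fin.png',cv2.resize(a,(800,480)))
E
```

```text
27.775 [ 0.4638 -0.0091  0.2224] [-0.0739 -0.0596  0.2224] [ 1.01 -0.26  0.1 ]
```

View pics/fin.png

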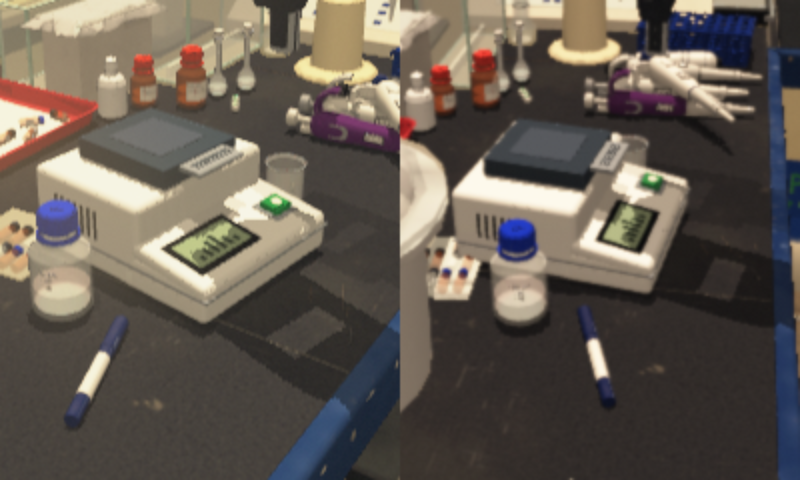

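View pics/w23.png

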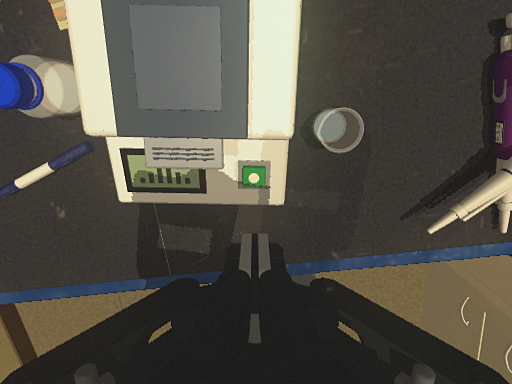

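The cover is shut, the key is up, and the bottle, marker and beaker haven't moved. The arm is clear, so I'm handing in.

```bash
python3 -c "
from plant import ctrl
print(ctrl.sign_off())"
```

```text
the job is handed in; nothing more can be done
None
```

All the steps were carried out and the job was handed in at about 28 s of the 51 s allowed; the interface gives no verdict.

- **Standard:** I pushed it with closed fingertips at a steady 3 N or so until the force rose to 12 N. The fingertips stopped at 101 mm, which is the home height. After that it was hidden under the cover, so I did not see it again.
- **Tipping and catching:** The rear finger tipped the cover. The front finger caught it at about 1.18 rad, and it lay still there between pictures. I then turned the gripper about that finger so the rear one swung clear.
- **Letting down:** I let the cover down on its lip end, with readings of about 6 N or less between moves. The force fell to zero when it seated.
- **Cover shut:** The last wrist view of the lip matched the shut position, and the hood was unchanged over the last three pictures.
- **Key:** I pressed it for about 4 mm until it bottomed. The force reached about 26 N, more than the 4 N needed. The last pictures show it up again.

The last pictures show the bottle, beaker and marker standing where they were; I judged this by eye and did not measure it again. The arm is clear of everything.

One disagreement: the scene and side cameras placed the photometer about 7 mm off in y from the wrist camera. I used the wrist value, and the contacts agreed with it.

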